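Clamp a bearing with the ratchet squeeze clamp

ROBOT

A 6-joint arm with a two-finger parallel gripper is mounted at the origin on a cart in front of the work surface, level with it; the furniture and walls round the work are solid. World frame = base frame: x ahead of the robot, y to its left, z up, the work surface at z = 0. Lengths are in m, angles in rad, forces in N, time in s.
With the tool pointing down it reaches from about 0.25 to 0.8 m from the base axis. Payload 8.5 kg.
Tool frame: the origin (TCP) lies on the centre line of the jaws, within the pads' length; the fingertips stand 8 mm ahead of it and the grasp point (between the pads) lies 11 mm behind it; z points along the fingers, y is the line along which they close (so a half turn about z gives the same grasp; the last joint's range is limited). The gripper opens to 85 mm and grips with 20 to 120 N. Pads are 22 mm wide; open, the fingers measure 114 mm over their backs; the gripper's body (76 mm by 85 mm) begins 54 mm behind the grasp point. The pads swing forward as they close: fully open they stand 13 mm farther back than shut.
Start: joints at [1.201, 0.238, -0.013, 1.319, 0, 1.571], TCP at [0.19, 0.489, 0.208] pointing down, gripper open.
Joint ranges: [-2.66, 2.66], [-1.03, 1.9], [-1.14, 1.46], [-1.82, 2.27], [-1.45, 1.34], [-3.14, 3.14]. Speed limits (rad/s): [2.22, 2.22, 2.79, 3.14, 3.14, 3.14].

INTERFACE

Orientations are given as a unit quaternion [w, x, y, z].
In Python, from bench import bot gives the robot as it stands.
- The arm moves only by the shell command python3 -m creep 'ROWS'. ROWS is JSON, a list of rows, each a list of 7 numbers: the shift along the tool's x, y, z in mm, then the turn, a rotation vector about the tool's x, y, z in degrees, then the opening, from 0 (shut) to 1 (fully open). A call has 1 to 10 rows; each row shifts and turns the commanded pose from where the row before left it, along the tool's axes as they then stand; what a row does not reach is not made up. A row lasts 1/12 s, in which the tool goes at most 41.7 mm and 7.16 degrees, less where a joint would pass 70% of its speed; a pose out of reach is approached as far as the arm can. A call is refused whole if a number of a shift passes 41.7 or a number of a turn 7.16, either way. A call with a gripper value outside its range is refused whole. The fingers move at their own pace and stop on an object; the grip force is fixed at half the most. Time passes only in rows, so rows that do not move let the fingers close. It gives the time, the measured TCP pose, the force, the opening and the grip force at its end, in the units of the state.
- bot.get_state(): the state, without advancing time (a new reading comes with each control period).
- bot.snapshot(name): name is "scene" or "top" or "wrist"; returns a dict with "img" (384x512x3 uint8, red, green, blue), "vertical_fov" (degrees; the focal length in pixels is half the picture's height over the tangent of half this angle, whatever the lens; pixels are square), "cx", "cy" (the principal point, pixels), "origin" and "orientation" of the camera in the world. Camera axes: x right, y down, z forward; pixel columns grow to the right and rows downward; lengths in m; the calibration is good to about 2 mm. A picture is of the moment at which its call begins. There is no depth.
- bot.close_job(): hands the job in; it is judged then, once.
The state is a dict: "t": time; "qpos": joint angles; "joint_vel": joint speeds; "effort": joint torques, N m; "tool_pos": TCP position; "eef_rot": TCP orientation; "contact_force": force on the tool from outside, world axes, zero at the start; "moment": the same for the moment, N m; "opening": opening from 0.0 (shut) to 1.0 (fully open); "grip_force": force on a finger pad.
Only numpy, scipy, OpenCV 4.12 (cv2) and the standard library are available. Lean on these libraries where they do the work, as an engineer would, in place of code of your own. Each camera call takes 0.05 s, during which the arm holds its last target. There are 200 camera calls.

TASK

Stand the small bearing upright in the V seat of the bench squeeze clamp and let go of it, then pump the clamp's trigger, squeezing and fully letting it out again, until the ram's spring pad touches the bearing and presses it snugly into the V, with the pad pushed roughly half-way in on its spring and never bottomed out. Drive the ram with the trigger only, never by pushing it. Finish while still holding the trigger squeezed in the gripper so that the pressure stays on, and leave the other things on the desk where they are.

Things in the scene. Friction and masses are not known exactly. Their poses are not given: they have to be found in the camera images.
- small_bearing: the workpiece, loose: small plain steel insert bearing, 62 mm across and 38 mm tall; origin at the centre of its underside, z up. Outer race 62 mm across from 7 to 23 mm above the underside; raised inner ring 40 mm across, standing up to 38 mm: grasp it across this ring from above. About 0.3 kg
- big_bearing: bystander, loose: a bearing of the same form and steel but bigger, 90 mm across and 55 mm tall; origin at the centre of its underside. The two bearings may have swapped places
- clamp: bench squeeze clamp bolted to the desk, 290 x 82 mm, 150 mm tall, aluminium and dark steel. Origin on the desk under the pistol grip; +x runs along the base plate from grip to V anvil, the way the ram advances; z up. Base plate 6 mm thick. Housing up to z 92. Fixed black grip: x -30 to -16, 26 wide, up to z 150; the trigger stands before it (+x). V tops z 27, V opens toward the grip
- seat (a point): point on the base plate's top face (6 mm above the desk), 150 mm along the clamp's +x from its origin: where the centre of the 62 mm bearing's underside lies when it is fully home in the V. Axes as the clamp's. Mind the fixed red rack beam that crosses over the desk at x = 0.61 to 0.65 m, underside 0.55 m up: swing the arm drawn in, and keep it low farther out
- squeeze_point (a point): point 125 mm above the desk, 12 mm behind (clamp -x) the clamp's origin, mid-way between the outer faces of grip and trigger when fully squeezed: 18 mm back to the grip's outer face; at rest the trigger's top leans out to 37 mm ahead of this point, so come down wide open and about 7 mm ahead. A gripper pointing down here that closes along the clamp's x squeezes the trigger. Axes as the clamp's
- trigger_pad (a point): point in the front (+x) face of the trigger, 45 mm above its pivot, where a finger presses. The trigger is a dark steel lever 10 mm thick, 18 mm wide, its top about 142 mm above the desk. Moves toward -x of the clamp as the trigger is squeezed: grip and trigger together measure about 51 mm over their outer faces at rest, 36 mm fully squeezed
- trigger (a joint): 0 let out (spring: 4 N at rest, 6 N squeezed, at trigger_pad), 0.34 rad fully squeezed. Its pawl pushes the ram's teeth (5 mm apart): the first full squeeze carries the ram 8 to 13 mm, later ones 10 mm; only when let out almost to 0 does the pawl take the next teeth. Up to 6 mm at trigger_pad is lost before the pawl bites, then the ram moves 0.85 mm per mm of trigger_pad
- ram (a joint): travel of the ram toward the V in m, 0 rearmost, 0.070 foremost; starts between 0 and 0.016. At 0 the pad face is 40 mm from a bearing fully home in the V. A drag brake (3.5 N) keeps the ram where it is while the trigger goes back, but cannot hold the clamping pressure: when the trigger is let out the pad springs back to 1 or 2 mm
- pad (a joint): how far the spring pad is pushed into the ram's head, m: 0 free, 0.012 bottomed out (crushing). Spring 1.5 N per mm. Wanted at the end: about 0.006
- ram_head (a point): centre of the ram's dark steel head, 21 mm above the desk, 12 by 36 by 20 mm; the gap in front of it, 12 mm when the pad is free, shows how far the pad is in
- pad_face (a point): centre of the front face of the black rubber spring pad (34 mm wide, 18 mm tall) at the ram's front end, 21 mm above the desk; 24 mm ahead of ram_head when free
- pad_unit: the black rubber spring pad on its two steel pins, as a solid; origin on the ram rod's axis, 56 mm behind ram_head (moves with the ram)
- tape_measure: bystander: yellow tape measure, 35 x 72 x 59 mm; origin at the centre of its underside
- screwdriver: bystander: red-handled screwdriver, 206 mm long, lying; origin at the centre of its underside
- black_marker: bystander: black marker pen, 130 mm long, lying; origin at the centre of its underside
- grease_tin: bystander: the nearer of two tins with white lids, 72 mm across, 58 mm tall; origin at the centre of its underside
- hex_key: bystander: black hex key, 108 mm long, lying; origin at the centre of its underside
- ram_unit: the ram as a solid: toothed dark steel rod 14 mm square, 125 mm long, with its head and spring pad; the robot must not push it. Origin fixed in the housing, 21 mm above the desk over the clamp's origin
- trigger_unit: the trigger lever as a solid; origin on its pivot, 80 mm above the desk, 9 mm ahead (+x) of the clamp's origin
There are look-alikes about, which are no part of the job. Leave any red look-alike of the small_bearing alone.

How it is judged:
On the way, in this order (a step that is already met when the one before it is completed fails the run):
1. the small bearing stands upright in the V seat, within 8 mm of fully home, and the fingers are off it (distance between small_bearing and seat below 0.008 m and angle between small_bearing's own z axis and vertical below 0.1 rad and contact force between the fingers and small_bearing below 0.1 N), for 0.2 s.
2. the trigger has carried the ram at least 5 mm and is let out again (distance of ram_head from where it was at the start of the episode above 0.005 m and value of joint trigger below 0.08 rad), for 0.05 s.
3. the pad touches the bearing (contact force between pad_unit and small_bearing above 1 N), for 0.1 s.
At the end, for the whole second after the job is handed in: the small bearing is home in the V (within 4 mm, standing level on the base plate), the pad presses it with its spring pushed in between 3.2 and 10 mm (about 5 to 15 N), and the fingers still hold the trigger squeezed (over 2 N); nothing of the robot touches the bearing (horizontal distance between small_bearing and seat below 0.004 m and z of small_bearing in the frame of seat below 0.003 m and angle between small_bearing's own z axis and vertical below 0.06 rad and linear speed of small_bearing below 0.01 m/s and value of joint pad between 0.0032 and 0.01 m and contact force between pad_unit and small_bearing above 3 N and contact force between the fingers and trigger_unit above 2 N and contact force between each of the arm, the fingers and small_bearing below 0.1 N and value of joint trigger above 0.02 rad); the arm keeps its last pose, push and grip.
It fails at once if the spring pad is bottomed out: the bearing is crushed (value of joint pad above 0.0115 m).
It fails at once if the robot pushes the ram or its pad directly (over 5 N) (contact force between any of the fingers, the arm and ram_unit above 5 N).
It fails at once if another thing on the desk is moved more than 25 mm (distance of any of big_bearing, tape_measure, screwdriver, black_marker, grease_tin, hex_key from where it was at the start of the episode above 0.025 m).
It also fails if it takes over 72 s, if anything falls off the work surface, if the arm or the gripper's body presses on something with over 40 N, if the wrist force passes 120 N, or if a joint passes its speed limit or range.

## Working session

There is one attempt and no reset: what is moved stays moved. The work goes in short steps, Python scripts to look and compute and a shell command to move; the robot and the scene stay as the last step left them, time stands still between calls to the robot, and variables do not carry over. Pictures are saved under pics/ and viewed, at most 10 in all, crops included, and the job is handed in when it is done.

```bash
mkdir -p pics
cat > h.py <<'E'
import numpy as np, cv2
from bench import bot
from scipy.spatial.transform import Rotation as R
def rot(q): return R.from_quat([q[1],q[2],q[3],q[0]])
def snap(n,f=None):
    s=bot.snapshot(n)
    if f: cv2.imwrite('pics/'+f,s['img'][:,:,::-1])
    return s
def ray(s,u,v,z):
    f=192/np.tan(np.radians(s['vertical_fov'])/2)
    d=rot(s['orientation']).apply([(u-s['cx'])/f,(v-s['cy'])/f,1]); o=np.array(s['origin'])
    return o+d*(z-o[2])/d[2]
def proj(s,p):
    f=192/np.tan(np.radians(s['vertical_fov'])/2)
    c=rot(s['orientation']).inv().apply(np.array(p)-np.array(s['origin']))
    return c[:2]/c[2]*f+[s['cx'],s['cy']]
E
python3 - <<'E'
from h import *
a=snap('scene'); b=snap('top')
for s in (a,b): print(s['vertical_fov'],s['cx'],s['cy'],s['origin'],s['orientation'])
cv2.imwrite('pics/s.png',cv2.resize(a['img'][:,:,::-1],(800,600),interpolation=cv2.INTER_CUBIC))
cv2.imwrite('pics/t.png',cv2.resize(b['img'][:,:,::-1],(800,600),interpolation=cv2.INTER_CUBIC))
print(bot.get_state())
E
```

```text
55.381850717396006 257.47319274353816 191.8006037066823 [-0.13548775 -0.19782054  0.85202776] [-0.27482948  0.68254013 -0.6259398   0.2584707 ]
49.8442587432485 257.03167480314244 196.68310834396218 [ 0.50091408 -0.12618553  1.25375358] [ 0.02568843 -0.70537984  0.70773045 -0.02994974]
{'t': 0.1, 'qpos': array([ 1.20098812e+00,  2.38740137e-01, -1.41567420e-02,  1.31919411e+00,
       -1.48497804e-05,  1.57077257e+00]), 'joint_vel': array([ 2.30852288e-04, -4.84610142e-05,  1.70846422e-03,  9.15884858e-04,
        9.27547430e-04,  1.03568264e-03]), 'effort': array([ 1.16243300e-03, -5.39719248e+01,  3.46998239e+01,  1.34090832e-02,
        8.58599856e-05, -1.67135818e-05]), 'tool_pos': array([0.18961624, 0.48913874, 0.20723692]), 'eef_rot': array([-1.11722590e-04,  1.83840551e-01,  9.82955865e-01, -6.37660621e-04]), 'contact_force': array([ 0.37683504,  0.51826991, -0.34513903]), 'moment': array([-0.00071544,  0.01501457, -0.01690558]), 'grip_force': 0.0, 'opening': 1.002990032318132}
```

View pics/s.png

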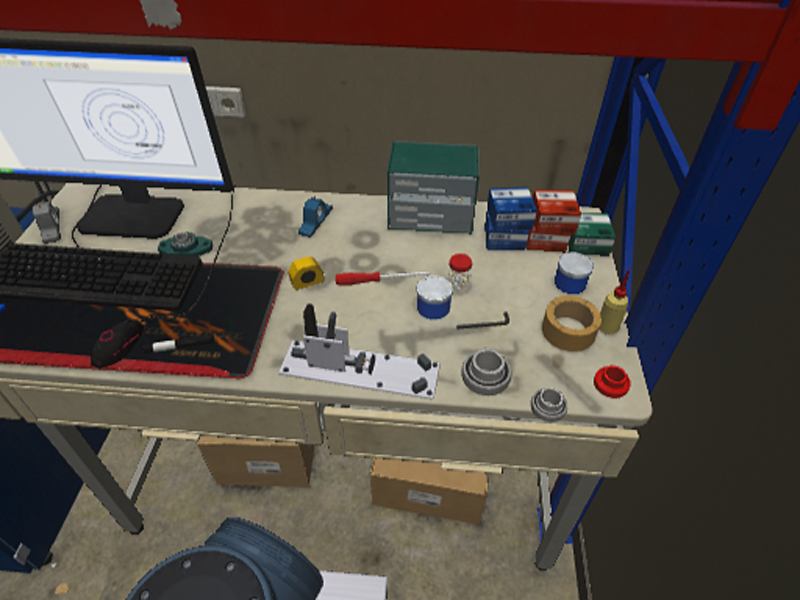

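View pics/t.png

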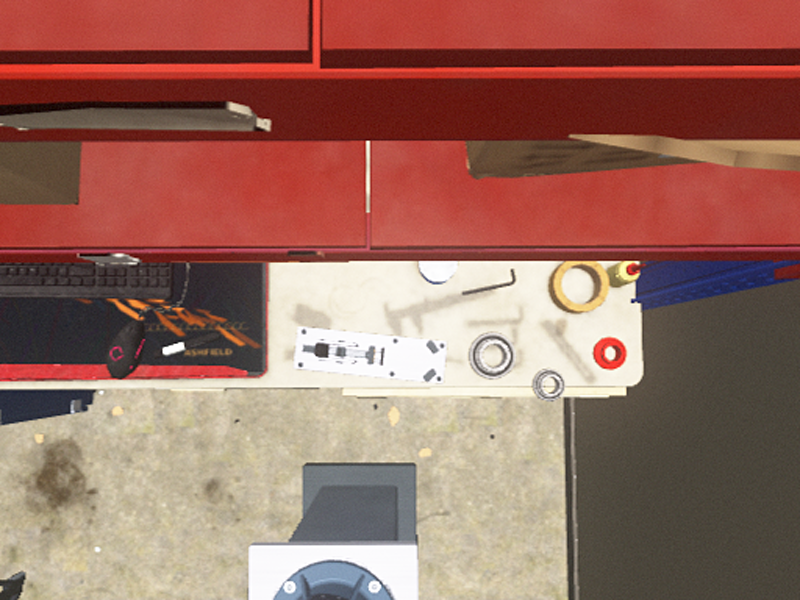

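The scene and top pictures show three bearing-like things. Pixels are in the enlarged top picture:
- Small grey at (548,384).
- Bigger grey at (491,355).
- Red look-alike at (609,353).

The small grey one fits, as it is plain steel and the smaller of the two. The clamp plate spans (297..445, 327..382), with the grip at the left and the V at the right. I'll confirm this in a crop and measure.

Run:
```python
from h import *
s=snap('top'); im=s['img']
x0,y0,w,h=180,200,220,60
cv2.imwrite('pics/c.png',cv2.resize(im[y0:y0+h,x0:x0+w,::-1],None,fx=3.6,fy=3.6,interpolation=cv2.INTER_CUBIC))
hsv=cv2.cvtColor(im,cv2.COLOR_RGB2HSV)
# plate: bright, low sat
m=((hsv[...,2]>215)&(hsv[...,1]<22)).astype(np.uint8)
m[:, :188]=0; m[:,290:]=0; m[:205]=0; m[248:]=0
m=cv2.morphologyEx(m,cv2.MORPH_CLOSE,np.ones((7,7)))
c=max(cv2.findContours(m,0,2)[0],key=cv2.contourArea)
r=cv2.minAreaRect(c); bx=cv2.boxPoints(r); print(r); 
for p in bx: print(p,ray(s,*p,0.006).round(4))
# bearings: grey dark vs desk; ellipse from non-desk mask
g=cv2.cvtColor(im,cv2.COLOR_RGB2GRAY)
for (u,v,hw) in [(351,246,14),(314,227,18)]:
    sub=g[v-hw:v+hw,u-hw:u+hw]; 
    cs=cv2.HoughCircles(cv2.resize(sub,None,fx=6,fy=6,interpolation=cv2.INTER_CUBIC),cv2.HOUGH_GRADIENT,1,10,param1=120,param2=20,minRadius=20,maxRadius=100)
    if cs is not None:
        for q in cs[0][:8]: 
            U,V=u-hw+(q[0]+.5)/6-.5,v-hw+(q[1]+.5)/6-.5; print((u,v),U.round(1),V.round(1),'rpx',q[2]/6,ray(s,U,V,.03).round(4), 'dia mm',q[2]/6*2/413*1220)
```

```text
((238.49996948242188, 226.0), (41.99999237060547, 100.99998474121094), 90.0)
[187.99997 205.     ] [0.5747 0.0748 0.006 ]
[288.99997 205.     ] [ 0.5738 -0.2305  0.006 ]
[288.99997 247.     ] [ 0.4475 -0.2293  0.006 ]
[187.99997 247.     ] [0.4487 0.0736 0.006 ]
(351, 246) 351.3 245.7 rpx 9.0 [ 0.4517 -0.4112  0.03  ] dia mm 53.171913
(351, 246) 350.0 247.3 rpx 10.916667 [ 0.4469 -0.4071  0.03  ] dia mm 64.49556
(351, 246) 349.7 244.0 rpx 8.683333 [ 0.4566 -0.4063  0.03  ] dia mm 51.301052
(351, 246) 348.7 246.0 rpx 8.833333 [ 0.4508 -0.4033  0.03  ] dia mm 52.18725
(351, 246) 353.5 247.2 rpx 8.083333 [ 0.4473 -0.4175  0.03  ] dia mm 47.756256
(351, 246) 353.0 245.5 rpx 7.35 [ 0.4522 -0.4161  0.03  ] dia mm 43.42373
(351, 246) 352.5 248.7 rpx 8.083333 [ 0.4429 -0.4144  0.03  ] dia mm 47.756256
(351, 246) 352.0 244.0 rpx 7.6666665 [ 0.4566 -0.4132  0.03  ] dia mm 45.29459
(314, 227) 315.0 227.0 rpx 12.833333 [ 0.507  -0.3048  0.03  ] dia mm 75.81921
(314, 227) 312.3 229.8 rpx 11.833333 [ 0.4987 -0.2968  0.03  ] dia mm 69.91122
(314, 227) 314.2 229.5 rpx 13.083333 [ 0.4996 -0.3022  0.03  ] dia mm 77.2962
(314, 227) 317.2 227.0 rpx 10.650001 [ 0.507  -0.3112  0.03  ] dia mm 62.9201
(314, 227) 314.3 224.8 rpx 10.599999 [ 0.5134 -0.3029  0.03  ] dia mm 62.624695
(314, 227) 312.5 227.0 rpx 13.75 [ 0.507  -0.2974  0.03  ] dia mm 81.23487
(314, 227) 314.2 231.5 rpx 11.099999 [ 0.4937 -0.3021  0.03  ] dia mm 65.57869
(314, 227) 316.2 229.7 rpx 10.266666 [ 0.4991 -0.3081  0.03  ] dia mm 60.655365
```

View pics/c.png

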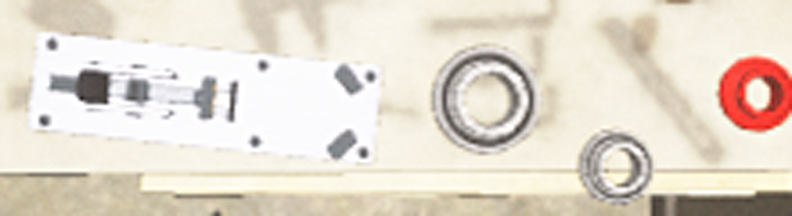

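The crop confirms the small grey bearing at crop (616,166). Its diameter is about 60 mm, against about 90 mm for the neighbour at (487,98). The red one is at (757,93). I'm moving toward the clamp and will look with the wrist camera.

```bash
python3 -m creep '[[-21,-22,-3,0,0,0,1],[-21,-22,-3,0,0,0,1],[-21,-22,-3,0,0,0,1],[-21,-22,-3,0,0,0,1],[-21,-22,-3,0,0,0,1],[-21,-22,-3,0,0,0,1],[-21,-22,-3,0,0,0,1],[-21,-22,-3,0,0,0,1],[-21,-22,-3,0,0,0,1],[-21,-22,-3,0,0,0,1]]'
python3 -m creep '[[-21,-22,-3,0,0,0,1],[-21,-22,-3,0,0,0,1],[-21,-22,-3,0,0,0,1],[-21,-22,-3,0,0,0,1],[-21,-22,-3,0,0,0,1],[-21,-22,-3,0,0,0,1],[-21,-22,-3,0,0,0,1],[-21,-22,-3,0,0,0,1],[-21,-22,-3,0,0,0,1],[-21,-22,-3,0,0,0,1]]'
python3 -m creep '[[0,0,0,0,0,7,1],[0,0,0,0,0,7,1],[0,0,0,0,0,7,1],[0,0,0,0,0,7,1],[0,0,0,0,0,7,1],[0,0,0,0,0,7,1],[0,0,0,0,0,7,1],[0,0,0,0,0,7,1],[0,0,0,0,0,7,1],[0,0,0,0,0,7,1]]'
python3 -m creep '[[0,0,0,0,0,4.5,1],[0,0,0,0,0,0,1],[0,0,0,0,0,0,1]]'
python3 - <<'E'
from h import *
s=snap('wrist'); cv2.imwrite('pics/w.png',cv2.resize(s['img'][:,:,::-1],(800,600),interpolation=cv2.INTER_CUBIC))
np.save('w1.npy',s,allow_pickle=True)
print(s['vertical_fov'],s['cx'],s['cy'],s['origin'],rot(s['orientation']).as_matrix().round(3))
t=bot.get_state(); print(t['qpos'],rot(t['eef_rot']).as_matrix().round(3))
E
```

```text
t: 0.98
tool_pos: [0.3061, 0.207, 0.2379]
eef_rot: [0.0, 0.184, 0.983, -0.0]
contact_force: [0.3, -0.4, 0.3]
opening: 1.0
grip_force: 0.0
t: 1.82
tool_pos: [0.4224, -0.0742, 0.2679]
eef_rot: [-0.0, 0.184, 0.983, -0.0]
contact_force: [1.1, 0.4, 0.1]
opening: 1.003
grip_force: 0.0
t: 2.65
tool_pos: [0.4222, -0.0725, 0.2676]
eef_rot: [-0.0, 0.717, 0.698, -0.0]
contact_force: [0.5, -0.3, 0.1]
opening: 0.999
grip_force: 0.0
t: 2.9
tool_pos: [0.4222, -0.0726, 0.2677]
eef_rot: [-0.0, 0.74, 0.672, -0.0]
contact_force: [0.0, -0.2, 0.2]
opening: 1.0
grip_force: 0.0
60.22830038938177 257.198924612809 190.08346194903856 [ 0.42857336 -0.00569459  0.4334698 ] [[ 0.995 -0.093 -0.026]
 [-0.097 -0.959 -0.267]
 [-0.     0.268 -0.963]]
[-1.70148671e-01  5.71187547e-02 -8.09186301e-02  1.43301185e+00
 -9.09859075e-05  1.49687498e+00] [[ 0.096  0.995 -0.   ]
 [ 0.995 -0.096 -0.   ]
 [-0.    -0.    -1.   ]]
```

View pics/w.png

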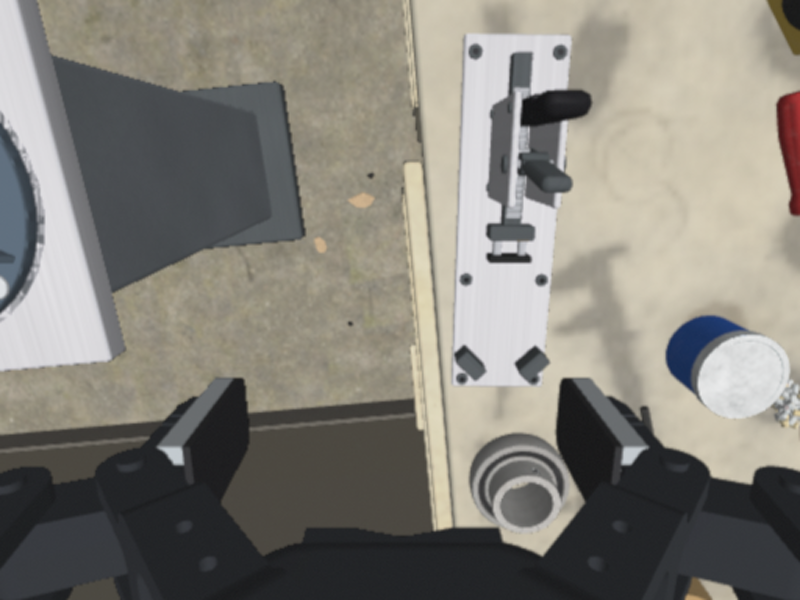

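The wrist view shows the clamp with its plate corners at (466,34), (571,36), (546,386) and (454,384). The V blocks are at (470,363) and (532,363), and the pad is at (509,258). Next I'll compute the clamp frame.

Run:
```python
from h import *
s=np.load('w1.npy',allow_pickle=True).item()
n=lambda U,V:((U+.5)/1.5625-.5,(V+.5)/1.5625-.5)
# edges of plate, refined by gradient: sample in native picture
P={k:ray(s,*n(*v),.006)[:2] for k,v in dict(A=(466,34),B=(571,36),C=(546,386),D=(454,384)).items()}
for k in P: print(k,P[k].round(4))
d=lambda a,b:np.linalg.norm(P[a]-P[b]); print(d('A','B'),d('C','D'),d('A','D'),d('B','C'))
x=(P['D']-P['A']+P['C']-P['B']); x/=np.linalg.norm(x); y=np.array([-x[1],x[0]])
m=sum(P.values())/4; print('x',x,'yaw',np.degrees(np.arctan2(x[1],x[0])),'mid',m)
im=cv2.imread('pics/w.png'); f=5
crop=s['img'][130:255,280:372,::-1]; cv2.imwrite('pics/v.png',cv2.resize(crop,None,fx=4.8,fy=4.8,interpolation=cv2.INTER_CUBIC))
def loc(U,V,z): 
    p=ray(s,*n(U,V),z)[:2]-m; return (p@x).round(4),(p@y).round(4)
print('pad top front',loc(509,262,.030),'head top rear',loc(510,226,.031))
t=snap('top'); g=lambda U,V:(180+(U+.5)/3.6-.5,200+(V+.5)/3.6-.5)
P={k:ray(t,*g(*v),.006)[:2] for k,v in dict(A=(30,128),B=(38,32),C=(381,67),D=(376,163)).items()}
m2=sum(P.values())/4; x2=P['D']-P['A']+P['C']-P['B'];x2/=np.linalg.norm(x2); print('top',m2,x2,d('A','B'),d('C','D'),d('A','D'),d('B','C'))
print('bearing',ray(t,*g(616,166),.023))
print('bearing wrist top ring',ray(s,*n(526,502),.038), 'race', ray(s,*n(518,480),.023))
```

```text
A [0.4845 0.0757]
B [0.563  0.0667]
C [ 0.5378 -0.2191]
D [ 0.4555 -0.2091]
0.07901749385226191 0.08293518699213406 0.28633070944602057 0.28690827182668555
x [-0.09442313 -0.99553216] yaw -95.41811831940488 mid [ 0.51020068 -0.07144431]
pad top front (np.float64(0.0256), np.float64(-0.0029)) head top rear (np.float64(-0.0032), np.float64(-0.0039))
top [ 0.50887586 -0.07301106] [-0.10430956 -0.99454488] 0.08037570626115512 0.0801219681656191 0.2901497292312158 0.28912849009600955
bearing [ 0.4512234 -0.4110494  0.023    ]
bearing wrist top ring [ 0.50938094 -0.3144158   0.038     ] race [ 0.50594114 -0.30194911  0.023     ]
```

View pics/v.png

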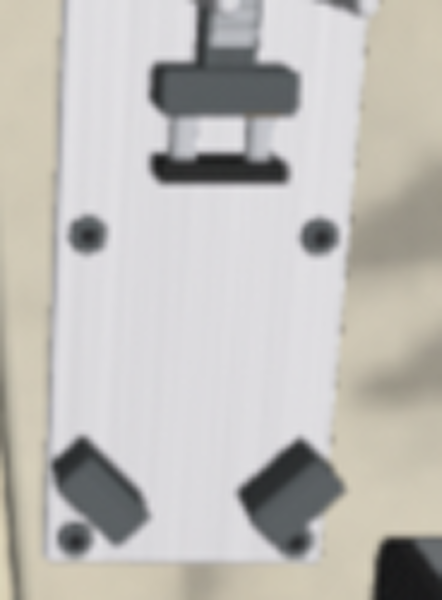

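The V blocks' inner faces are visible. In the crop, the right block's base edge runs from (240,490) to (300,440) and the left block's top edge from (88,440) to (150,513). Next I'll compute the seat and move over the bearing.

```bash
python3 -m creep '[[-33,6,5,0,0,0,1],[-33,6,5,0,0,0,1],[-33,6,5,0,0,0,1],[-33,6,5,0,0,0,1],[-33,6,5,0,0,0,1],[-33,6,5,0,0,0,1],[-33,6,5,0,0,0,1],[-33,6,5,0,0,0,1],[-33,6,5,0,0,0,1],[-33,6,5,0,0,0,1]]'
python3 -m creep '[[0,0,0,0,0,0,1],[0,0,0,0,0,0,1]]'
python3 - <<'E'
from h import *
s=np.load('w1.npy',allow_pickle=True).item()
g=lambda U,V:(280+(U+.5)/4.8-.5,130+(V+.5)/4.8-.5)
m=np.array([.5095,-.072]);a=np.radians(-95.7);x=np.array([np.cos(a),np.sin(a)]);y=np.array([-x[1],x[0]])
def loc(U,V,z): p=ray(s,*g(U,V),z)[:2]-m; return np.array([p@x,p@y])
for nm,p,q,z in(('R',(240,490),(300,440),.006),('L',(88,440),(150,513),.027),('Ltop',(90,447),(150,515),.027),('Rtop',(250,512),(312,457),.027)):
    A,B=loc(*p,z),loc(*q,z); d=(B-A)/np.linalg.norm(B-A); nn=np.array([-d[1],d[0]])
    if nn[0]>0: nn=-nn
    # (c-A).nn=.031, c=(s,0)
    print(nm,A.round(4),B.round(4),'ang',np.degrees(np.arctan2(d[1],d[0])).round(1),'s',(A@nn+.031)/nn[0], [ (A@nn+.031-nn[1]*o)/nn[0] for o in(-.002,.002)])
for U,V,z in((88,236,.006),(318,236,.006),(75,540,.006),(296,541,.006),(220,165,.030),(220,182,.030),(224,66,.031),(224,112,.031)): print(U,V,loc(U,V,z).round(4))
w=snap('wrist'); np.save('w2.npy',w,allow_pickle=True)
cv2.imwrite('pics/b.png',cv2.resize(w['img'][60:330,110:440,::-1],None,fx=2.2,fy=2.2,interpolation=cv2.INTER_CUBIC))
print('expect tcp-bearing px',proj(w,[.4512,-.411,.038]))
E
```

```text
t: 3.83
tool_pos: [0.4491, -0.4087, 0.2174]
eef_rot: [-0.0, 0.741, 0.672, -0.0]
contact_force: [1.0, 0.5, 0.5]
opening: 1.002
grip_force: 0.0
t: 4.0
tool_pos: [0.4488, -0.4082, 0.2164]
eef_rot: [-0.001, 0.742, 0.671, -0.0]
contact_force: [0.8, 1.2, 0.6]
opening: 1.0
grip_force: 0.0
R [0.1207 0.0137] [0.1052 0.03  ] ang 133.6 s 0.09093997154301453 [np.float64(0.09284294902755476), np.float64(0.08903699405847429)]
L [ 0.0973 -0.0336] [ 0.1188 -0.0157] ang 39.8 s 0.08917228147635436 [np.float64(0.08677554417851828), np.float64(0.09156901877419045)]
Ltop [ 0.0994 -0.0329] [ 0.1194 -0.0156] ang 40.9 s 0.0900733432309708 [np.float64(0.08776095557652491), np.float64(0.09238573088541668)]
Rtop [0.1184 0.0119] [0.1021 0.0279] ang 135.6 s 0.08628973396637596 [np.float64(0.08833487039030367), np.float64(0.08424459754244823)]
88 236 [ 0.0452 -0.0329]
318 236 [0.045  0.0307]
75 540 [ 0.1365 -0.0335]
296 541 [0.1366 0.0311]
220 165 [ 0.0205 -0.0026]
220 182 [ 0.025  -0.0024]
224 66 [-0.0051 -0.0033]
224 112 [ 0.0066 -0.0026]
expect tcp-bearing px [260.19379022 166.54188201]
```

View pics/b.png

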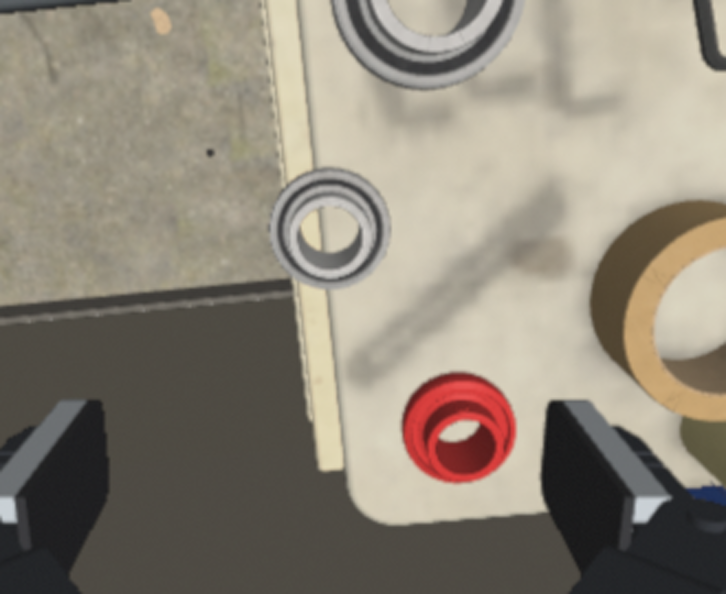

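The picture shows the small bearing with its race centred at (330,229) and the ring top at (331,240). It partly overhangs the desk edge. The red one at (460,428) is left alone. Next I'll work out the grasp offset.

Run:
```python
from h import *
w=np.load('w2.npy',allow_pickle=True).item()
g=lambda U,V:(110+(U+.5)/2.2-.5,60+(V+.5)/2.2-.5)
a=ray(w,*g(330,229),.023);b=ray(w,*g(331,240),.038); print(a,b)
t=bot.get_state(); M=rot(t['eef_rot']).as_matrix()
p=((a+b)/2); p[2]=0; d=p-t['tool_pos']; print('tool mm',M.T@d*1000, t['tool_pos'])
```

```text
[ 0.45079542 -0.41093189  0.023     ] [ 0.45094778 -0.41344316  0.038     ]
tool mm [ -5.06741385   2.71193663 217.09503416] [ 0.44890935 -0.40711566  0.217103  ]
```

```bash
python3 -m creep '[[-4.5,2.5,15,0,0,0,1],[0,0,20,0,0,0,0.8],[0,0,20,0,0,0,0.8],[0,0,20,0,0,0,0.8],[0,0,20,0,0,0,0.8],[0,0,20,0,0,0,0.8],[0,0,20,0,0,0,0.8],[0,0,20,0,0,0,0.8],[0,0,15,0,0,0,0.8],[0,0,0,0,0,0,0.8]]'
python3 -m creep '[[0,0,10,0,0,0,0.75],[0,0,5,0,0,0,0.75],[0,0,0,0,0,0,0.75]]'
```

```text
t: 4.88
tool_pos: [0.4502, -0.409, 0.0455]
eef_rot: [-0.002, 0.741, 0.672, -0.0]
contact_force: [-0.8, 0.6, 0.1]
opening: 0.799
grip_force: 0.0
t: 5.13
tool_pos: [0.4514, -0.4112, 0.0327]
eef_rot: [-0.0, 0.741, 0.671, -0.0]
contact_force: [-0.5, -0.6, -0.8]
opening: 0.752
grip_force: 0.0
```

```bash
python3 -m creep '[[0,0,0,0,0,0,0.55],[0,0,0,0,0,0,0.5],[0,0,0,0,0,0,0.45],[0,0,0,0,0,0,0.4],[0,0,0,0,0,0,0.3],[0,0,0,0,0,0,0.3],[0,0,0,0,0,0,0.3]]'
```

```text
t: 5.72
tool_pos: [0.4513, -0.4117, 0.0329]
eef_rot: [0.0, 0.741, 0.671, -0.0]
contact_force: [0.7, 0.5, 0.1]
opening: 0.3
grip_force: 0.0
```

Run:
```python
from h import *
w=snap('wrist'); s=snap('scene')
a=w['img'][100:384,100:420,::-1]; b=s['img'][225:305,300:420,::-1]
a=cv2.resize(a,(420,373)); b=cv2.resize(b,(380,253),interpolation=cv2.INTER_CUBIC)
b=cv2.copyMakeBorder(b,0,120,0,0,0); cv2.imwrite('pics/g.png',np.hstack([a,b]))
```

```text
(no output)
```

View pics/g.png

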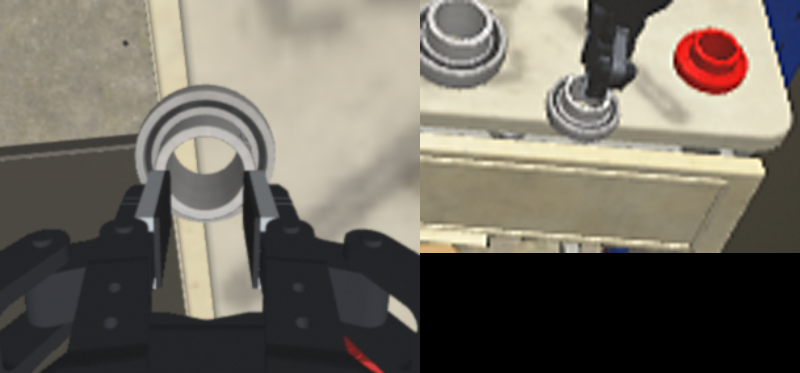

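Run:
```python
from h import *
w=snap('wrist'); np.save('w3.npy',w,allow_pickle=True)
print(w['origin'],bot.get_state()['tool_pos'],bot.get_state()['opening'])
pc=lambda p:((proj(w,p)-100)*1.3125).round(0)
for y in(-.390,-.40,-.412):
  for z in(.023,.038): print(y,z,pc([.451,y,z]),'ring edges',pc([.431,y,z]),pc([.471,y,z]),'race',pc([.42,y,z]),pc([.482,y,z]))
print('race px->',ray(w,100+205/1.3125,100+155/1.3125,.023),'ring',ray(w,100+203/1.3125,100+172/1.3125,.038))
for z in (.025,.04,.055): print('tcp pad front corners L,R open .3',z,pc([.451-.0127,-.4007,z]),pc([.451+.0127,-.4007,z]))
```

```text
[ 0.45783757 -0.34481371  0.19863801] [ 0.45134159 -0.41164515  0.03283853] 0.2975096243436787
-0.39 0.023 [201. 111.] ring edges [153. 115.] [249. 106.] race [127. 118.] [275. 104.]
-0.39 0.038 [200. 121.] ring edges [149. 126.] [252. 116.] race [121. 128.] [281. 113.]
-0.4 0.023 [203. 134.] ring edges [156. 138.] [250. 129.] race [131. 140.] [276. 127.]
-0.4 0.038 [203. 145.] ring edges [152. 150.] [254. 140.] race [124. 153.] [282. 138.]
-0.412 0.023 [206. 160.] ring edges [160. 164.] [252. 156.] race [135. 167.] [278. 153.]
-0.412 0.038 [206. 174.] ring edges [156. 178.] [256. 169.] race [129. 181.] [284. 166.]
race px-> [ 0.45076348 -0.40969348  0.023     ] ring [ 0.44985714 -0.41121987  0.038     ]
tcp pad front corners L,R open .3 0.025 [173. 139.] [234. 134.]
tcp pad front corners L,R open .3 0.04 [171. 152.] [236. 145.]
tcp pad front corners L,R open .3 0.055 [167. 166.] [239. 159.]
```

The pads are above the ring top, so there was no contact and the bearing hasn't moved. I'll reopen and descend gently until there is touch.

```bash
python3 -m creep '[[0,0,0,0,0,0,0.7],[0,0,0,0,0,0,0.7],[0,0,0,0,0,0,0.7],[0,0,0,0,0,0,0.7],[0,0,4,0,0,0,0.7],[0,0,4,0,0,0,0.7],[0,0,0,0,0,0,0.7]]'
python3 -m creep '[[0,0,3,0,0,0,0.7],[0,0,2,0,0,0,0.7],[0,0,0,0,0,0,0.7]]'
python3 -m creep '[[0,0,0,0,0,0,0.6],[0,0,0,0,0,0,0.5],[0,0,0,0,0,0,0.4],[0,0,0,0,0,0,0.35],[0,0,0,0,0,0,0.35],[0,0,0,0,0,0,0.35]]'
```

```text
t: 6.45
tool_pos: [0.4509, -0.4112, 0.0238]
eef_rot: [-0.001, 0.741, 0.671, -0.0]
contact_force: [0.4, -1.0, 0.9]
opening: 0.703
grip_force: 0.0
t: 6.7
tool_pos: [0.4511, -0.4114, 0.0193]
eef_rot: [-0.0, 0.741, 0.671, -0.0]
contact_force: [-0.4, -1.1, -0.3]
opening: 0.701
grip_force: 0.0
t: 7.2
tool_pos: [0.4514, -0.4117, 0.0199]
eef_rot: [0.0, 0.741, 0.671, -0.0]
contact_force: [-1.1, 0.5, -0.0]
opening: 0.35
grip_force: 0.0
```

```bash
python3 -m creep '[[0,0,-5,0,0,0,0.35],[0,0,0,0,0,0,0.3],[0,0,0,0,0,0,0.25],[0,0,0,0,0,0,0.2],[0,0,0,0,0,0,0.2],[0,0,0,0,0,0,0.2],[0,0,0,0,0,0,0.2]]'
python3 - <<'E'
from h import *
w=snap('wrist'); np.save('w4.npy',w,allow_pickle=True)
cv2.imwrite('pics/k.png',cv2.resize(w['img'][100:384,100:420,::-1],(640,568)))
E
```

```text
t: 7.78
tool_pos: [0.4513, -0.4116, 0.0248]
eef_rot: [-0.0, 0.741, 0.671, -0.0]
contact_force: [0.4, -0.3, 0.3]
opening: 0.2
grip_force: 0.0
```

View pics/k.png

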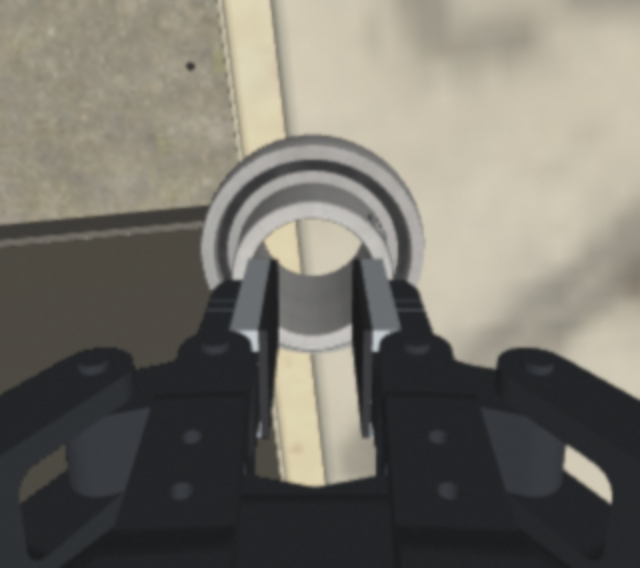

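Run:
```python
from h import *
s=snap('scene')
for z in (.025,.035,.045,.055,.065): print(z,ray(s,355.3,255.6,z).round(4))
print(proj(s,[.451,-.4116,.038]),proj(s,[.451,-.4116,.017]))
a=cv2.resize(s['img'][210:280,320:390,::-1],(560,560),interpolation=cv2.INTER_CUBIC); cv2.imwrite('pics/q.png',a)
w=np.load('w4.npy',allow_pickle=True).item()
for z in(.015,.03,.045,.06):
  for xx in(-.011,0,.011): print(z,xx,((proj(w,[.4513-.0085,-.4116+xx,z])-100)*2).round(),((proj(w,[.4513+.0085,-.4116+xx,z])-100)*2).round())
```

```text
0.025 [ 0.4537 -0.422   0.025 ]
0.035 [ 0.4466 -0.4193  0.035 ]
0.045 [ 0.4395 -0.4166  0.045 ]
0.055 [ 0.4324 -0.4138  0.055 ]
0.065 [ 0.4252 -0.4111  0.065 ]
[352.46188734 253.38124091] [350.96002644 257.8467681 ]
0.015 -0.011 [289. 281.] [348. 276.]
0.015 0 [285. 245.] [345. 240.]
0.015 0.011 [281. 209.] [342. 203.]
0.03 -0.011 [287. 305.] [351. 299.]
0.03 0 [283. 266.] [348. 260.]
0.03 0.011 [278. 227.] [344. 220.]
0.045 -0.011 [285. 332.] [354. 326.]
0.045 0 [280. 291.] [351. 284.]
0.045 0.011 [275. 248.] [347. 241.]
0.06 -0.011 [282. 365.] [358. 358.]
0.06 0 [276. 321.] [354. 313.]
0.06 0.011 [270. 274.] [350. 267.]
```

View pics/q.png

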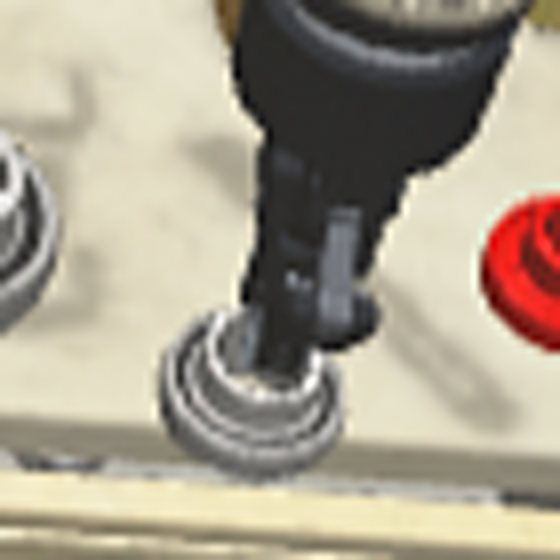

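The wrist and scene pictures agree that the fingertips are still at about z = 0.055, above the ring. They stand farther back than the stated 8 mm. I'll reopen and go down in small, force-checked steps.

```bash
python3 -m creep '[[0,0,0,0,0,0,0.7],[0,0,0,0,0,0,0.7],[0,0,0,0,0,0,0.7],[0,0,0,0,0,0,0.7],[0,0,0,0,0,0,0.7]]' | grep -E 'tool|force|open'
python3 -m creep '[[0,0,3,0,0,0,0.7],[0,0,2,0,0,0,0.7],[0,0,0,0,0,0,0.7]]' | grep -E 'tool|force'
python3 -m creep '[[0,0,2,0,0,0,0.7],[0,0,2,0,0,0,0.7],[0,0,0,0,0,0,0.7]]' | grep -E 'tool|force'
```

```text
tool_pos: [0.4513, -0.4117, 0.0248]
contact_force: [-0.4, 0.2, -0.0]
opening: 0.699
grip_force: 0.0
tool_pos: [0.4511, -0.4114, 0.0192]
contact_force: [0.1, -0.2, -0.7]
grip_force: 0.0
tool_pos: [0.4511, -0.4115, 0.0154]
contact_force: [-0.0, -0.0, 0.2]
grip_force: 0.0
```

```bash
python3 -m creep '[[0,0,2,0,0,0,0.7],[0,0,2,0,0,0,0.7],[0,0,0,0,0,0,0.7]]' | grep -E 'tool|force'
python3 -m creep '[[0,0,2,0,0,0,0.7],[0,0,2,0,0,0,0.7],[0,0,0,0,0,0,0.7]]' | grep -E 'tool|force'
python3 - <<'E'
from h import *
w=snap('wrist'); s=snap('scene')
a=cv2.resize(w['img'][100:384,100:420,::-1],(540,479)); b=cv2.resize(s['img'][225:280,325:377,::-1],None,fx=5,fy=5,interpolation=cv2.INTER_CUBIC)
b=cv2.copyMakeBorder(b,0,479-b.shape[0],0,0,0); cv2.imwrite('pics/j.png',np.hstack([a,b])[:,:800])
E
```

```text
tool_pos: [0.4512, -0.4115, 0.0114]
contact_force: [-0.2, -0.1, 0.1]
grip_force: 0.0
tool_pos: [0.4512, -0.4115, 0.0074]
contact_force: [-0.2, 0.1, -0.3]
grip_force: 0.0
```

View pics/j.png

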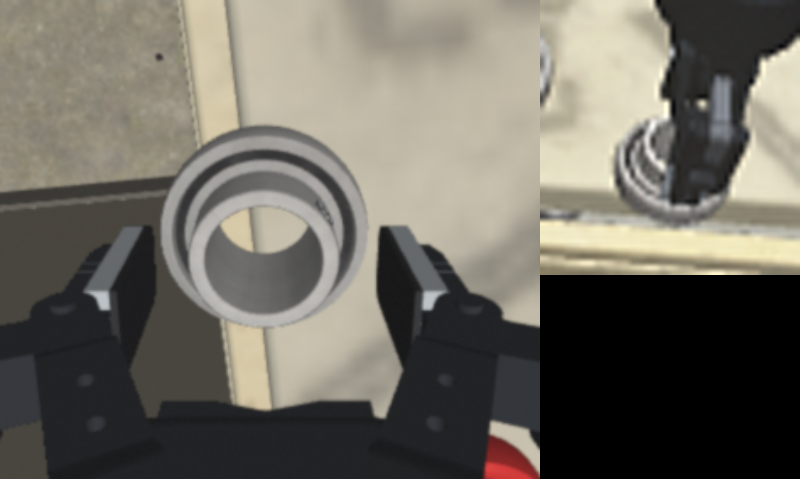

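The wrist view shows the fingertips (150,230) and (378,230) straddling the ring at about ring-top height. I'll go about 11 mm lower, then close.

```bash
python3 -m creep '[[0,0,2,0,0,0,0.7],[0,0,2,0,0,0,0.7],[0,0,0,0,0,0,0.7]]' | grep -E 'tool|force'
python3 -m creep '[[0,0,2,0,0,0,0.7],[0,0,2,0,0,0,0.7],[0,0,0,0,0,0,0.7]]' | grep -E 'tool|force'
python3 -m creep '[[0,0,2,0,0,0,0.7],[0,0,0,0,0,0,0.65]]' | grep -E 'tool|force'
python3 -m creep '[[0,0,0,0,0,0,0.55],[0,0,0,0,0,0,0.5],[0,0,0,0,0,0,0.45],[0,0,0,0,0,0,0.4],[0,0,0,0,0,0,0.35],[0,0,0,0,0,0,0.35],[0,0,0,0,0,0,0.35]]'
```

```text
tool_pos: [0.4512, -0.4115, 0.0034]
contact_force: [0.6, 0.1, 0.4]
grip_force: 0.0
tool_pos: [0.4511, -0.4115, -0.0006]
contact_force: [1.0, 0.6, -1.1]
grip_force: 0.0
tool_pos: [0.4512, -0.4115, -0.0025]
contact_force: [-1.1, -0.0, -0.0]
grip_force: 0.0
t: 10.65
tool_pos: [0.451, -0.4118, -0.0015]
eef_rot: [0.0, 0.741, 0.671, -0.0]
contact_force: [-2.8, 1.9, 5.9]
opening: 0.44
grip_force: 60.5
```

Grasped: opening 0.44, grip 60 N. I'll lift and carry the bearing over the seat, aiming about 3.5 mm to the grip side.

```bash
python3 -m creep '[[0,0,-8,0,0,0,0.35],[0,0,-20,0,0,0,0.35],[0,0,-24,0,0,0,0.35],[0,0,-24,0,0,0,0.35],[0,0,-24,0,0,0,0.35],[0,0,0,0,0,0,0.35]]' | grep -E 'tool|force|open'
python3 -m creep '[[25.7,2.3,0,0,0,0,0.35],[25.7,2.3,0,0,0,0,0.35],[25.7,2.3,0,0,0,0,0.35],[25.7,2.3,0,0,0,0,0.35],[25.7,2.3,0,0,0,0,0.35],[25.7,2.3,0,0,0,0,0.35],[25.7,2.3,0,0,0,0,0.35],[25.7,2.3,0,0,0,0,0.35],[25.7,2.3,0,0,0,0,0.35],[25.7,2.3,0,0,0,0,0.35]]' | grep -E 'tool|force|open'
python3 -m creep '[[0,0,0,0,0,0,0.35],[0,0,0,0,0,0,0.35]]' | grep -E 'tool|force|open|rot'
python3 - <<'E'
from h import *
w=snap('wrist'); np.save('w5.npy',w,allow_pickle=True)
cv2.imwrite('pics/l.png',cv2.resize(w['img'][60:344,100:420,::-1],(640,568)))
E
```

```text
tool_pos: [0.4532, -0.4133, 0.1028]
contact_force: [0.3, -0.2, -3.7]
opening: 0.448
grip_force: 61.5
tool_pos: [0.4993, -0.1567, 0.0971]
contact_force: [0.2, 0.0, -3.9]
opening: 0.441
grip_force: 61.6
tool_pos: [0.4995, -0.1569, 0.0972]
eef_rot: [-0.0, 0.74, 0.672, -0.0]
contact_force: [-0.3, -0.5, -3.9]
opening: 0.446
grip_force: 61.6
```

View pics/l.png

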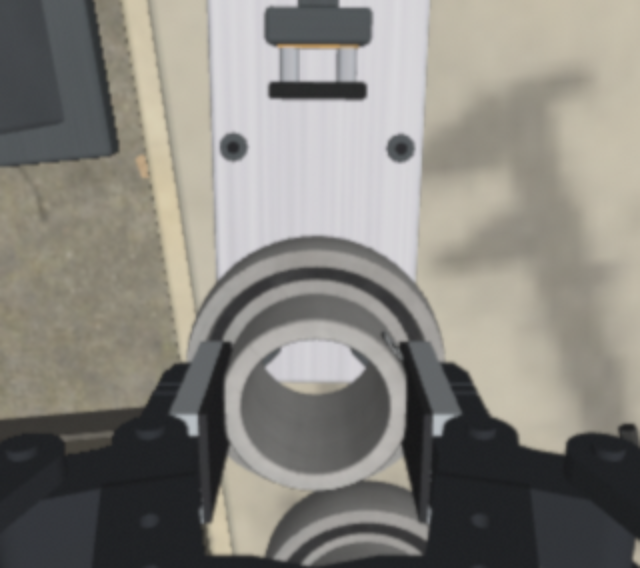

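The wrist view shows the bearing level in the jaws, with its ring top at (316,405), and the plate screws at (233,147) and (400,148). That was my 11th viewed picture, one over the limit of 10, so I'll work from numbers only from here on.

Run:
```python
from h import *
w=np.load('w5.npy',allow_pickle=True).item()
g=lambda U,V:(100+(U+.5)/2-.5,60+(V+.5)/2-.5)
a=ray(w,*g(233,147),.006);b=ray(w,*g(400,148),.006); print('screws',a,b,np.linalg.norm(a-b))
yv=(b-a)[:2]/np.linalg.norm((b-a)[:2]); xv=np.array([yv[1],-yv[0]]); xv=np.array([-.0985,-.9951]); print('y',yv)
seat=(a+b)[:2]/2+.045*xv; print('seat',seat)
for z in(.1367,):
  c=ray(w,*g(315,405),z); print('bearing',c, 'ring w',np.linalg.norm(ray(w,*g(225,405),z)-ray(w,*g(405,405),z)))
t=bot.get_state()['tool_pos']; print('tcp',t)
for n,s in(('new',seat),('old',np.array([.4991,-.1614]))): print(n,'tcp to seat clamp x,y', (s-t[:2])@xv,(s-t[:2])@np.array([.9951,-.0985]))
```

```text
screws [ 0.47179472 -0.11291875  0.006     ] [ 0.53568848 -0.11950951  0.006     ] 0.06423278528855118
y [ 0.99472194 -0.10260734]
seat [ 0.4993091  -0.16099363]
bearing [ 0.49938461 -0.15639783  0.1367    ] ring w 0.03793880858128652
tcp [ 0.49947177 -0.15779035  0.09730644]
new tcp to seat clamp x,y 0.00320360526737919 0.00015364340248673732
old tcp to seat clamp x,y 0.003628581684618098 -1.4402038867753707e-05
```

```bash
python3 -m creep '[[0,0,15,0,0,0,0.35],[0,0,15,0,0,0,0.35],[0,0,15,0,0,0,0.35],[0,0,15,0,0,0,0.35],[0,0,12,0,0,0,0.35],[0,0,8,0,0,0,0.35],[0,0,5,0,0,0,0.35],[0,0,2,0,0,0,0.35],[0,0,1,0,0,0,0.35],[0,0,0,0,0,0,0.35]]' | grep -E 'tool|force|open'
python3 -m creep '[[0,0,1,0,0,0,0.35],[0,0,1,0,0,0,0.35],[0,0,0,0,0,0,0.35]]' | grep -E 'tool|force|open'
python3 -m creep '[[0,0,1,0,0,0,0.35],[0,0,0,0,0,0,0.35]]' | grep -E 'tool|force|open'
```

```text
tool_pos: [0.5, -0.1585, 0.0101]
contact_force: [-0.2, -0.3, -3.5]
opening: 0.444
grip_force: 61.6
tool_pos: [0.4999, -0.1582, 0.0081]
contact_force: [-0.7, 1.3, -4.9]
opening: 0.444
grip_force: 61.6
tool_pos: [0.4997, -0.1581, 0.0068]
contact_force: [-0.2, 0.1, -4.0]
opening: 0.444
grip_force: 61.6
```

```bash
python3 -m creep '[[0,0,1,0,0,0,0.35],[0,0,0,0,0,0,0.35]]' | grep -E 'tool|force'
python3 -m creep '[[0,0,1,0,0,0,0.35],[0,0,0,0,0,0,0.35]]' | grep -E 'tool|force'
```

```text
tool_pos: [0.4997, -0.1582, 0.0057]
contact_force: [-0.9, 0.3, -3.6]
grip_force: 61.6
tool_pos: [0.4996, -0.1582, 0.0047]
contact_force: [-0.3, 1.0, -4.1]
grip_force: 61.6
```

```bash
python3 -m creep '[[0,0,1,0,0,0,0.35],[0,0,0,0,0,0,0.35]]' | grep -E 'tool|force'
python3 -m creep '[[0,0,0.6,0,0,0,0.35],[0,0,0,0,0,0,0.35]]' | grep -E 'tool|force'
```

```text
tool_pos: [0.4997, -0.1582, 0.0045]
contact_force: [-1.7, 1.4, 6.0]
grip_force: 63.4
tool_pos: [0.4997, -0.1582, 0.0044]
contact_force: [-4.8, 1.6, 12.7]
grip_force: 65.1
```

It has landed on the base plate. I'll release and lift clear.

```bash
python3 -m creep '[[0,0,-0.6,0,0,0,0.45],[0,0,0,0,0,0,0.5],[0,0,0,0,0,0,0.55],[0,0,0,0,0,0,0.6],[0,0,0,0,0,0,0.65],[0,0,0,0,0,0,0.65],[0,0,-3,0,0,0,0.65],[0,0,-15,0,0,0,0.65],[0,0,-20,0,0,0,0.65],[0,0,-20,0,0,0,0.65]]' | grep -E 'tool|force|open'
python3 -m creep '[[0,0,-20,0,0,0,0.7],[0,0,-25,0,0,0,1],[0,0,-25,0,0,0,1],[0,0,-25,0,0,0,1],[0,0,0,0,0,0,1],[0,0,0,0,0,0,1]]' | grep -E 'tool|force|open'
python3 - <<'E'
from h import *
# bearing hole/dark ring check by Hough in wrist view
w=snap('wrist'); np.save('w6.npy',w,allow_pickle=True)
xv=np.array([-.0985,-.9951]); yv=np.array([.9951,-.0985]); seat=np.array([.4992,-.1612])
f=proj(w,[.4992,-.1582,.044]); print('expect ring px',f)
g=cv2.cvtColor(w['img'],cv2.COLOR_RGB2GRAY); u,v=map(int,f); sub=cv2.resize(g[v-50:v+50,u-50:u+50],None,fx=4,fy=4,interpolation=cv2.INTER_CUBIC)
for q in cv2.HoughCircles(sub,cv2.HOUGH_GRADIENT,1,6,param1=120,param2=35,minRadius=50,maxRadius=160)[0][:6]:
    U,V=u-50+(q[0]+.5)/4-.5,v-50+(q[1]+.5)/4-.5
    for z in(.029,.044):
        p=ray(w,U,V,z); r=np.linalg.norm(ray(w,U+q[2]/4,V,z)-p)*1000; e=p[:2]-seat; print(z,'r mm',r.round(1),'off clamp x,y mm',(e@xv*1000).round(1),(e@yv*1000).round(1))
E
```

```text
tool_pos: [0.4992, -0.158, 0.0623]
contact_force: [0.1, -1.1, -1.0]
opening: 0.654
grip_force: 0.0
tool_pos: [0.5006, -0.1585, 0.1582]
contact_force: [-0.5, -0.2, 0.2]
opening: 0.999
grip_force: 0.0
expect ring px [255.40612298 177.97843645]
0.029 r mm 30.4 off clamp x,y mm -4.5 0.2
0.044 r mm 28.9 off clamp x,y mm -7.9 0.2
0.029 r mm 23.4 off clamp x,y mm -2.7 0.2
0.044 r mm 22.3 off clamp x,y mm -6.1 0.2
0.029 r mm 24.6 off clamp x,y mm -3.8 -1.2
0.044 r mm 23.4 off clamp x,y mm -7.2 -1.1
0.029 r mm 28.0 off clamp x,y mm -1.0 0.2
0.044 r mm 26.5 off clamp x,y mm -4.5 0.2
0.029 r mm 28.7 off clamp x,y mm -5.7 -1.2
0.044 r mm 27.3 off clamp x,y mm -9.0 -1.1
0.029 r mm 24.7 off clamp x,y mm -4.0 1.6
0.044 r mm 23.5 off clamp x,y mm -7.4 1.5
```

The bearing sits about 4 mm short of home in the V and is centred, and the fingers are off it. I'll turn the gripper to close along the clamp's x and go above the trigger.

```bash
python3 -m creep '[[0,0,-10,0,0,-7,1],[0,0,0,0,0,-7,1],[0,0,0,0,0,-7,1],[0,0,0,0,0,-7,1],[0,0,0,0,0,-7,1],[0,0,0,0,0,-7,1],[0,0,0,0,0,-7,1],[0,0,0,0,0,-7,1],[0,0,0,0,0,-7,1],[0,0,0,0,0,-7,1]]' | grep -E 'tool'
python3 -m creep '[[0,0,0,0,0,-7,1],[0,0,0,0,0,-7,1],[0,0,0,0,0,-6,1],[0,15,0,0,0,0,1],[0,25,0,0,0,0,1],[0,30,0,0,0,0,1],[0,30,0,0,0,0,1],[0,30,0,0,0,0,1],[0,22,0,0,0,0,1],[0,0,0,0,0,0,1]]'
python3 - <<'E'
from h import *
t=bot.get_state(); M=rot(t['eef_rot']).as_matrix(); print(M.round(3))
print('to go tool mm',M.T@(np.array([.5145,-.0069,.085])-t['tool_pos'])*1000,t['qpos'])
np.save('w7.npy',snap('wrist'),allow_pickle=True)
w=np.load('w7.npy',allow_pickle=True).item(); im=w['img']; g=cv2.cvtColor(im,cv2.COLOR_RGB2GRAY)
o=np.array([.5140,-.0119]);xv=np.array([-.0985,-.9951])
for n,cx,z in(('grip top mid',-23,.15),('trig top mid',15,.142),('screw',105,.006)):
    p=proj(w,[*(o+cx/1000*xv),z]); print(n,p)
E
```

```text
tool_pos: [0.4989, -0.1579, 0.1653]
t: 17.17
tool_pos: [0.5142, -0.0036, 0.1653]
eef_rot: [-0.001, 0.048, 0.999, 0.0]
contact_force: [-0.5, -0.9, -0.8]
opening: 1.001
grip_force: 0.0
[[-0.995  0.096 -0.002]
 [ 0.096  0.995  0.001]
 [ 0.002  0.001 -1.   ]]
to go tool mm [-0.85226734 -3.32747952 80.3176537 ] [-7.60746188e-03  2.39616326e-01 -1.21837676e-01  1.21171615e+00
  9.83859305e-04  8.85109761e-02]
grip top mid [283.43991738 220.36378928]
trig top mid [219.69122777 215.5593786 ]
screw [144.77993043 169.41765395]
```

Run:
```python
from h import *
w=np.load('w7.npy',allow_pickle=True).item(); g=cv2.cvtColor(w['img'],cv2.COLOR_RGB2GRAY)
for v in range(170,260,5): print(v,' '.join('%3d'%x for x in g[v,130:370:7]))
o=np.array([.5140,-.0119]);xv=np.array([-.0985,-.9951]);yv=np.array([.9951,-.0985])
for n,cx,cy,z in(('gripA',-30,-13,.15),('gripB',-16,-13,.15),('gripC',-30,13,.15),('gripD',-16,13,.15),('trA',25,-9,.142),('trB',15,-9,.142),('trC',25,9,.142)):
    print(n,proj(w,[*(o+cx/1000*xv+cy/1000*yv),z]).round())
```

```text
170 165 197 198 197  51  24 199  82  80  83 109 104 103 101 100  96  95  95  94  95  94  95  88  92  87  86  85  84 195 183 154 156 162 166 164
175 145 198 197 198  72  25 199  81  81  81 185 194 198 195 194 194 195 193 197 202 198 195 193 196  87  83  83  83 192 175 165 162 168 170 166
180 183 199 199 200  90  52 126  81  81  84 148 140 156 158  49  72  51 161 162 167  19  20  22 159  87  84  84  84 191 180 167 168 173 173 169
185 198 198 198 198 121  83 172  81  81 147 201 201  99  93  41  44  76 136  90  93  17  18  20 145 204 203 203 202 201 174 168 167 171 173 171
190 195 195 197 197 167  83 198  80  81 196 200 201  93  72  43  48  76  67  91  92  19  21  19  55 193 193 192 192 191 161 169 165 167 168 170
195 200 200 189 197 200 200 200 199 197 198 198 181  88  42  46  50  76  92  90  92  19  19  19  32 192 192 191 190 191 169 167 166 166 166 170
200 199 199  74  80 199 200 200 200 199 199 199  93  44  44  51  50  75  92  91  92  25  21  25  22 196 196 196  75 190 166 165 166 167 166 167
205 200 200 172 173 200 200 200 199 200 200 199  83  71  59  51  52  91  92  90  92  26  26 
[... 911 characters left out ...]
 166
240 148 149 135 131 130 130 136 165 171 173 174 176 176 175 167 164 164 163 166 167 163 164 160 157 154 150 139 136 130 129 155 169 165 160 164
245 135  80  80  25 133 132 134 157 172 173 176 177 176 170 172 175 171 171 165 163 167 159 168 165 166 165 155 147 136 139 159 167 165  19  58
250 103  80  31  26 138 148 137 147 172 176 177 178 171 174 176 175 173 169 170 160 166 158 168 170 169 169 166 164 160 160 165 167 162  22  26
255  80  80  27  26 127 170 151 142 171 175 176 178 173 178 176 174 171 169 169 171 165 161 171 169 173 171 168 169 168 167 165 165 161  21  23
gripA [296. 199.]
gripB [272. 199.]
gripC [295. 241.]
gripD [271. 241.]
trA [203. 201.]
trB [219. 201.]
trC [204. 229.]
```

The predicted grip (271–296) and trigger (203–219) pixels match the dark areas seen in the wrist picture (272–293 and 207–225). I'll go down wide open.

```bash
python3 -m creep '[[-0.9,-3.3,0,0,0,0,1],[0,0,10,0,0,0,1],[0,0,12,0,0,0,1],[0,0,12,0,0,0,1],[0,0,12,0,0,0,1],[0,0,12,0,0,0,1],[0,0,0,0,0,0,1]]' | grep -E 'tool|force'
python3 -m creep '[[0,0,8,0,0,0,1],[0,0,6,0,0,0,1],[0,0,5,0,0,0,1],[0,0,3,0,0,0,1],[0,0,0,0,0,0,1],[0,0,0,0,0,0,1]]' | grep -E 'tool|force|open'
python3 - <<'E'
from h import *
np.save('w8.npy',snap('wrist'),allow_pickle=True)
w=np.load('w8.npy',allow_pickle=True).item(); o=np.array([.5140,-.0119]);xv=np.array([-.0985,-.9951]);yv=np.array([.9951,-.0985])
P=lambda cx,cy,z:proj(w,[*(o+cx/1000*xv+cy/1000*yv),z]).round()
print('head rear,front,pad front (q=5.8) z.031',P(54.8,0,.031),P(66.8,0,.031),P(84.8,0,.03),'bearing rear',P(115,0,.029),'edges',P(84.8,-17,.03),P(84.8,17,.03))
t=bot.get_state()['tool_pos'][:2]; print('tcp clamp',(t-o)@xv,(t-o)@yv)
g=cv2.cvtColor(w['img'],cv2.COLOR_RGB2GRAY)
v=int(P(84.8,0,.03)[1])
for r in range(v-24,v+25,6): print(r,' '.join('%3d'%x for x in g[r,0:200:6]))
E
```

```text
tool_pos: [0.5134, -0.0115, 0.1058]
contact_force: [-0.7, -0.2, -0.0]
grip_force: 0.0
tool_pos: [0.5154, -0.0103, 0.0869]
contact_force: [-0.5, -0.7, -0.2]
opening: 1.004
grip_force: 0.0
head rear,front,pad front (q=5.8) z.031 [177. 197.] [160. 197.] [135. 197.] bearing rear [ 93. 196.] edges [132. 173.] [137. 220.]
tcp clamp -0.0017671325658828493 0.0013557560703429108
173  77  75 135  53 112  97  81  80  79  77 133 142  80 150  82  66 195 195 195 195 196 196 182  28  26 196 196  62  63  48 127 198 199 199
179 195 148 150 170 169 166 171 165  82  77  76  89 139 124 133  77 145 197 197 197 197 197 166  40 158 164 163  82  81  69  89 201 200 198
185 196 156 168  94  94  89  89  89 166 103  78  78 131  84 146  86  67 199 198 198 199 200 180  41  79 173 176  82  82  72  41  41  42  93
191 195 172  94  89  87  84  85  82 196 170  81  82  80 150 121 102  75 196 196 195 195 195 193  40  25 190 197  82  82  75  83 162 102  93
197 193 171  90  86  84  80  80  79 144 183 158  83  84 151  70 138  80 199 199 198 199 200 199  41  23 149 201  81  81  77  82 156  93  94
203 194 171  86  82  83  79  76  75  75 150 168  87  87 148  59 144  81 199 199 200 200 200 201  40  26 110 114  81  81  78  81 170 195 195
209 198 169  87  82  79  76  75  76  77  78 168  89  89 151  92 130  90 198 198 198 198 198 198  40  33 174 174  79  80  80  44 198 198 198
215 186  77 172  78  77  75  78  77  74  82 166  91 146  62 147  91 197 198 197 198 198 198 199  40  29 200 200  81  80  81 133 201 201 201
221  78  84  86 171  87  79  77  78  81 164  99 149  88 102 144 185 202 202 203 202 172 160 202 202 202 202 202 182 167 160 200 199 199 199
```

The wrist camera now sees the ram head, pad and bearing, so I can track the ram numerically. I'll write a small gauge and centre the gripper at the squeeze point.

```bash
cat > gauge.py <<'E'
from h import *
w=snap('wrist'); g=cv2.cvtColor(w['img'],cv2.COLOR_RGB2GRAY).astype(float)
o=np.array([.5140,-.0119]);xv=np.array([-.0985,-.9951]);yv=np.array([.9951,-.0985])
cl=lambda u,v,z:(ray(w,u,v,z)[:2]-o)@xv*1000
mid=proj(w,[*(o+.085*xv),.03]); out=[]
for v in range(int(mid[1])-4,int(mid[1])+8):
    r=g[v]; us=np.arange(60,int(mid[0])+45)
    k=[u for u in us if r[u]<60 and r[u+3]<60]   # first black run: pad
    if not k: continue
    u0=next((u for u in k if u>mid[0]-60),None)
    if u0 is None: continue
    a=u0-1+(r[u0-1]-100)/(r[u0-1]-r[u0]+1e-9) if r[u0-1]>100 else u0
    e=u0
    while r[e]<100 and e<u0+30: e+=1       # end of pad
    h=e
    while r[h]>115 and h<e+40: h+=1        # head front
    out.append((cl(a,v,.030),cl(e,v,.030),cl(h,v,.031)))
m=np.median(np.array(out),0); t=bot.get_state(); p=t['tool_pos'][:2]-o
print('t %.2f pad front %.1f rear %.1f head front %.1f | gap %.1f | tcp clamp x %.1f y %.1f z %.1f | open %.3f grip %.1f F %s'%(t['t'],*m,m[0]-m[2],p@xv*1000,p@yv*1000,t['tool_pos'][2]*1000,t['opening'],t['grip_force'],np.round(t['contact_force'],1)))
# bearing rear edge: last dark->plate step left of pad
v=int(mid[1]); r=g[v]; L=int(mid[0]); print('row',[int(x) for x in r[60:L+50:3]])
E
python3 gauge.py
python3 -m creep '[[0,3,0,0,0,0,1],[0,4,0,0,0,0,1],[-0.5,3,0,0,0,0,1],[0,0,0,0,0,0,1],[0,0,0,0,0,0,1]]' | grep force
python3 gauge.py
```

```text
t 18.40 pad front 84.4 rear 74.4 head front 67.0 | gap 17.4 | tcp clamp x -1.8 y 1.4 z 87.2 | open 1.000 grip 0.0 F [ 0.4 -0.4 -0.2]
row [151, 84, 83, 84, 82, 90, 152, 106, 70, 145, 137, 88, 80, 89, 198, 197, 197, 197, 197, 198, 198, 198, 198, 198, 197, 61, 40, 37, 24, 23, 149, 200, 200, 172, 81, 80, 81, 81, 78, 56, 81, 82]
contact_force: [0.1, -0.0, -0.3]
grip_force: 0.0
t 18.87 pad front 84.4 rear 73.7 head front 66.7 | gap 17.6 | tcp clamp x -11.9 y 1.7 z 86.8 | open 0.996 grip 0.0 F [ 0.2 -0.5 -0. ]
row [90, 152, 121, 68, 145, 140, 90, 81, 72, 191, 197, 198, 198, 198, 198, 198, 199, 199, 199, 199, 72, 41, 38, 24, 25, 73, 200, 200, 176, 82, 81, 82, 82, 79, 58, 81, 85]
```

```bash
python3 -m creep '[[0,0,0,0,0,0,0.85],[0,0,0,0,0,0,0.75],[0,0,0,0,0,0,0.7],[0,0,0,0,0,0,0.65],[0,0,0,0,0,0,0.65]]' | grep -E 'force|open'; python3 gauge.py|head -1
python3 -m creep '[[0,0,0,0,0,0,0.6],[0,0,0,0,0,0,0.55],[0,0,0,0,0,0,0.5],[0,0,0,0,0,0,0.5]]' | grep -E 'force|open'; python3 gauge.py|head -1
```

```text
contact_force: [-1.1, -5.1, 3.9]
opening: 0.652
grip_force: 2.6
t 19.33 pad front 85.3 rear 74.7 head front 67.6 | gap 17.7 | tcp clamp x -10.6 y 2.0 z 87.2 | open 0.652 grip 2.9 F [-0.4 -5.8  3.5]
contact_force: [-2.1, -4.8, 7.8]
opening: 0.501
grip_force: 8.3
t 19.72 pad front 90.5 rear 79.3 head front 72.6 | gap 17.9 | tcp clamp x -10.4 y 2.2 z 87.6 | open 0.506 grip 8.2 F [-3.3 -5.6  7.2]
```

```bash
python3 -m creep '[[0,1.5,0,0,0,0,0.46],[0,0,0,0,0,0,0.43],[0,0,0,0,0,0,0.41],[0,0,0,0,0,0,0.41]]' | grep -E 'force|open'; python3 gauge.py|head -1
python3 -m creep '[[0,0,0,0,0,0,0.39],[0,0,0,0,0,0,0.39],[0,0,0,0,0,0,0.39]]' | grep -E 'force|open'; python3 gauge.py|head -1
```

```text
contact_force: [-3.6, -1.1, 16.7]
opening: 0.424
grip_force: 52.4
t 20.10 pad front 94.1 rear 83.0 head front 76.3 | gap 17.8 | tcp clamp x -12.7 y 2.3 z 88.5 | open 0.422 grip 52.4 F [-4.  -0.4 16.2]
contact_force: [-3.6, -0.2, 17.3]
opening: 0.419
grip_force: 58.9
t 20.40 pad front 94.5 rear 83.0 head front 76.3 | gap 18.2 | tcp clamp x -12.8 y 2.3 z 88.5 | open 0.420 grip 58.9 F [-4.7 -0.4 17.4]
```

The first full squeeze carried the ram 9.4 mm. I'll let out and pump twice more, checking in between.

```bash
python3 -m creep '[[0,0,0,0,0,0,0.5],[0,0,0,0,0,0,0.6],[0,0,0,0,0,0,0.7],[0,0,0,0,0,0,0.8],[0,0,0,0,0,0,0.9],[0,0,0,0,0,0,0.9],[0,0,0,0,0,0,0.9]]' | grep -E 'force|open'; python3 gauge.py|head -1
python3 -m creep '[[0,0,0,0,0,0,0.8],[0,0,0,0,0,0,0.7],[0,0,0,0,0,0,0.62],[0,0,0,0,0,0,0.55],[0,0,0,0,0,0,0.5],[0,0,0,0,0,0,0.46],[0,0,0,0,0,0,0.43],[0,0,0,0,0,0,0.4],[0,0,0,0,0,0,0.4],[0,0,0,0,0,0,0.4]]' | grep -E 'force|open'; python3 gauge.py|head -1
```

```text
contact_force: [-0.1, 0.9, -0.1]
opening: 0.902
grip_force: 0.0
t 21.03 pad front 94.5 rear 82.7 head front 76.4 | gap 18.1 | tcp clamp x -13.3 y 1.6 z 86.7 | open 0.901 grip 0.0 F [-0.6 -0.2 -0.2]
contact_force: [-3.7, -1.7, 16.8]
opening: 0.419
grip_force: 58.9
t 21.92 pad front 103.6 rear 91.7 head front 86.0 | gap 17.6 | tcp clamp x -12.8 y 2.4 z 88.5 | open 0.421 grip 58.9 F [-4.2 -1.5 17.3]
```

```bash
python3 -m creep '[[0,0,0,0,0,0,0.5],[0,0,0,0,0,0,0.6],[0,0,0,0,0,0,0.7],[0,0,0,0,0,0,0.8],[0,0,0,0,0,0,0.9],[0,0,0,0,0,0,0.9],[0,0,0,0,0,0,0.9]]' | grep -E 'open'; python3 gauge.py
python3 -m creep '[[0,0,0,0,0,0,0.8],[0,0,0,0,0,0,0.7],[0,0,0,0,0,0,0.62],[0,0,0,0,0,0,0.55],[0,0,0,0,0,0,0.5],[0,0,0,0,0,0,0.46],[0,0,0,0,0,0,0.46]]' | grep -E 'force|open'; python3 gauge.py
```

```text
opening: 0.898
t 22.55 pad front 103.7 rear 91.6 head front 86.0 | gap 17.7 | tcp clamp x -13.3 y 1.6 z 86.7 | open 0.898 grip 0.0 F [-1.2  0.8 -0.4]
row [145, 152, 52, 145, 150, 99, 87, 78, 137, 201, 110, 42, 39, 25, 25, 23, 105, 203, 195, 83, 83, 83, 83, 81, 54, 84, 82, 132, 170, 131, 168, 166, 167, 173, 131, 143]
contact_force: [-2.4, -5.3, 10.7]
opening: 0.461
grip_force: 8.4
t 23.18 pad front 113.2 rear 100.1 head front 95.1 | gap 18.1 | tcp clamp x -12.2 y 2.4 z 88.0 | open 0.459 grip 8.3 F [-2.5 -4.7 10.2]
row [89, 155, 155, 55, 151, 155, 98, 44, 43, 39, 26, 27, 27, 139, 209, 133, 87, 86, 87, 87, 77, 65, 87, 89, 173, 182, 149, 179, 125, 175, 166, 173, 182, 150, 178, 136, 142]
```

```bash
python3 -m creep '[[0,0,0,0,0,0,0.43],[0,0,0,0,0,0,0.4],[0,0,0,0,0,0,0.4]]' | grep -E 'force|open'; python3 gauge.py
python3 -m creep '[[0,0,0,0,0,0,0.5],[0,0,0,0,0,0,0.6],[0,0,0,0,0,0,0.7],[0,0,0,0,0,0,0.8],[0,0,0,0,0,0,0.9],[0,0,0,0,0,0,0.9],[0,0,0,0,0,0,0.9]]' | grep -E 'open'; python3 gauge.py
```

```text
contact_force: [-3.8, -0.2, 16.7]
opening: 0.423
grip_force: 59.1
t 23.48 pad front 114.8 rear 101.6 head front 96.6 | gap 18.1 | tcp clamp x -12.8 y 2.5 z 88.5 | open 0.417 grip 59.0 F [-3.5 -0.9 16.7]
row [91, 158, 139, 59, 154, 152, 45, 43, 38, 26, 27, 26, 138, 211, 131, 87, 86, 86, 86, 76, 68, 87, 89, 173, 183, 155, 180, 126, 176, 163, 172, 182, 150, 179, 131, 170, 106]
opening: 0.899
t 24.12 pad front 114.8 rear 101.5 head front 96.7 | gap 18.1 | tcp clamp x -13.3 y 1.6 z 86.7 | open 0.901 grip 0.0 F [ 0.8 -0.3  0.4]
row [144, 151, 51, 144, 148, 59, 41, 39, 25, 27, 26, 51, 200, 180, 82, 81, 82, 83, 79, 51, 83, 83, 141, 171, 116, 166, 161, 165, 173, 135, 169, 130, 166, 165, 165, 144]
```

```bash
python3 -m creep '[[0,0,0,0,0,0,0.8],[0,0,0,0,0,0,0.7],[0,0,0,0,0,0,0.62],[0,0,0,0,0,0,0.57],[0,0,0,0,0,0,0.54],[0,0,0,0,0,0,0.54]]' | grep -E 'force|open'; python3 gauge.py
python3 -m creep '[[0,0,0,0,0,0,0.51],[0,0,0,0,0,0,0.49],[0,0,0,0,0,0,0.49]]' | grep -E 'force|open'; python3 gauge.py
```

```text
contact_force: [-2.4, -11.1, 6.9]
opening: 0.536
grip_force: 5.6
t 24.67 pad front 117.4 rear 104.3 head front 100.9 | gap 16.4 | tcp clamp x -11.1 y 2.3 z 87.6 | open 0.535 grip 5.6 F [ -2.  -10.3   7.6]
row [91, 158, 134, 65, 152, 89, 43, 39, 26, 25, 25, 35, 200, 90, 85, 85, 85, 86, 65, 80, 85, 102, 171, 163, 170, 179, 138, 175, 134, 171, 168, 170, 178, 136, 174, 140, 170, 121]
contact_force: [-2.0, -11.9, 10.9]
opening: 0.492
grip_force: 7.7
t 24.97 pad front 118.5 rear 105.5 head front 102.3 | gap 16.3 | tcp clamp x -10.9 y 2.4 z 87.8 | open 0.493 grip 7.6 F [ -2.7 -11.2   8.7]
row [118, 159, 70, 118, 151, 47, 43, 38, 26, 26, 24, 99, 175, 85, 85, 86, 86, 79, 57, 85, 86, 170, 179, 132, 175, 132, 172, 169, 172, 178, 133, 174, 146, 172, 174, 172, 177, 102]
```

```bash
python3 -m creep '[[0,0,0,0,0,0,0.47],[0,0,0,0,0,0,0.46],[0,0,0,0,0,0,0.46]]' | grep -E 'force|open'; python3 gauge.py|head -1
python3 -m creep '[[0,0,0,0,0,0,0.44],[0,0,0,0,0,0,0.43],[0,0,0,0,0,0,0.43]]' | grep -E 'force|open'; python3 gauge.py|head -1
```

```text
contact_force: [-1.8, -5.9, 12.4]
opening: 0.466
grip_force: 11.2
t 25.27 pad front 118.7 rear 105.5 head front 104.9 | gap 13.8 | tcp clamp x -12.1 y 2.4 z 88.1 | open 0.462 grip 11.1 F [-3.1 -6.1 12.9]
contact_force: [-2.8, -2.7, 16.3]
opening: 0.44
grip_force: 30.2
t 25.57 pad front 118.8 rear 97.6 head front 97.1 | gap 21.6 | tcp clamp x -12.6 y 2.4 z 88.4 | open 0.440 grip 30.2 F [-3.3 -3.5 15.6]
```

```bash
cat > rows.py <<'E'
from h import *
w=snap('wrist'); g=cv2.cvtColor(w['img'],cv2.COLOR_RGB2GRAY)
o=np.array([.5140,-.0119]);xv=np.array([-.0985,-.9951]);yv=np.array([.9951,-.0985])
for cy in(-14,-8,-4,0,4,8,14):
    q=[]
    for cx in np.arange(122,84,-1.):
        u,v=proj(w,[*(o+cx/1000*xv+cy/1000*yv),.0305]); q.append(int(cv2.getRectSubPix(g,(1,1),(u,v))[0,0]))
    print(cy,q)
print(bot.get_state()['opening'])
E
python3 rows.py
```

```text
-14 [143, 107, 86, 56, 43, 42, 43, 41, 36, 28, 30, 67, 130, 151, 151, 151, 149, 112, 87, 87, 87, 86, 87, 87, 87, 87, 86, 82, 70, 51, 47, 47, 47, 46, 45, 69, 150, 206]
-8 [154, 154, 136, 74, 42, 43, 43, 42, 36, 28, 27, 32, 41, 44, 44, 44, 51, 79, 87, 87, 87, 86, 87, 86, 86, 87, 86, 82, 70, 51, 51, 53, 54, 53, 52, 52, 52, 52]
-4 [147, 151, 136, 75, 43, 42, 43, 41, 36, 26, 26, 26, 27, 27, 25, 26, 34, 66, 86, 87, 87, 87, 87, 87, 86, 86, 86, 81, 70, 56, 71, 86, 86, 87, 90, 132, 172, 176]
0 [151, 154, 139, 75, 45, 43, 42, 40, 36, 27, 26, 26, 27, 26, 26, 26, 35, 65, 85, 87, 86, 85, 86, 86, 86, 87, 86, 80, 67, 55, 74, 87, 87, 87, 93, 135, 173, 176]
4 [155, 156, 141, 74, 45, 44, 43, 42, 36, 28, 25, 32, 65, 97, 103, 103, 100, 88, 85, 86, 86, 85, 86, 86, 86, 86, 86, 81, 67, 54, 74, 86, 87, 87, 90, 131, 168, 175]
8 [158, 158, 132, 61, 43, 42, 43, 41, 36, 28, 48, 133, 178, 182, 182, 182, 172, 116, 87, 86, 86, 85, 86, 86, 86, 86, 85, 80, 68, 52, 47, 48, 48, 46, 47, 72, 169, 210]
14 [115, 96, 84, 53, 43, 44, 43, 42, 37, 41, 79, 134, 183, 206, 210, 210, 196, 120, 86, 86, 86, 85, 86, 86, 86, 87, 85, 81, 67, 53, 60, 95, 149, 193, 210, 212, 212, 212]
0.4362831951614764
```

```bash
python3 -m creep '[[0,0,0,0,0,0,0.42],[0,0,0,0,0,0,0.4],[0,0,0,0,0,0,0.4],[0,0,0,0,0,0,0.4]]' | grep -E 'force|open|t:'; python3 rows.py
```

```text
t: 25.95
eef_rot: [0.001, 0.05, 0.999, -0.001]
contact_force: [-4.2, -1.5, 18.3]
opening: 0.421
grip_force: 59.2
-14 [143, 106, 86, 57, 43, 42, 43, 42, 36, 29, 29, 68, 132, 151, 151, 151, 148, 114, 88, 87, 87, 87, 87, 87, 86, 87, 86, 82, 71, 52, 47, 48, 47, 46, 46, 68, 153, 206]
-8 [154, 154, 138, 76, 42, 43, 44, 42, 37, 28, 27, 31, 43, 46, 48, 48, 56, 78, 87, 87, 87, 86, 87, 87, 87, 86, 86, 82, 70, 52, 50, 53, 53, 52, 52, 52, 52, 51]
-4 [148, 150, 136, 72, 44, 42, 42, 41, 36, 27, 27, 27, 27, 26, 26, 27, 47, 76, 86, 87, 86, 86, 86, 87, 86, 87, 87, 82, 69, 57, 72, 86, 87, 87, 92, 132, 173, 176]
0 [150, 154, 140, 75, 45, 43, 42, 41, 36, 28, 26, 26, 26, 26, 26, 25, 36, 67, 84, 87, 86, 85, 86, 86, 86, 87, 85, 81, 67, 53, 74, 87, 87, 87, 92, 132, 173, 176]
4 [153, 156, 143, 75, 45, 43, 43, 41, 36, 28, 26, 35, 67, 96, 102, 101, 99, 88, 86, 86, 86, 85, 86, 87, 86, 87, 86, 81, 68, 55, 73, 86, 87, 87, 90, 136, 171, 176]
8 [159, 158, 132, 58, 42, 43, 43, 41, 35, 27, 48, 131, 179, 181, 182, 181, 174, 117, 86, 86, 85, 85, 86, 86, 86, 86, 85, 80, 67, 52, 47, 47, 47, 47, 49, 81, 169, 211]
14 [111, 97, 86, 54, 44, 43, 42, 41, 37, 38, 75, 137, 178, 206, 210, 210, 198, 119, 85, 86, 86, 86, 86, 86, 87, 87, 85, 80, 67, 52, 55, 98, 162, 205, 210, 212, 212, 212]
0.4127337160270348
```

The trigger is fully squeezed and the pad is in only about 4 mm. I'll let out once more and do a partial, controlled squeeze to about 6 mm.

```bash
sed -i 's/for cy in.*/for cy in(11,14):/' rows.py; python3 -m creep '[[0,0,0,0,0,0,0.5],[0,0,0,0,0,0,0.6],[0,0,0,0,0,0,0.7],[0,0,0,0,0,0,0.8],[0,0,0,0,0,0,0.9],[0,0,0,0,0,0,0.9],[0,0,0,0,0,0,0.9]]' | grep -E 'open'; python3 gauge.py|head -1; python3 rows.py
python3 -m creep '[[0,0,0,0,0,0,0.8],[0,0,0,0,0,0,0.72],[0,0,0,0,0,0,0.66],[0,0,0,0,0,0,0.64],[0,0,0,0,0,0,0.64]]' | grep -E 'force|open'; python3 gauge.py|head -1;python3 rows.py
```

```text
opening: 0.905
t 26.63 pad front 118.8 rear 105.5 head front 102.1 | gap 16.7 | tcp clamp x -13.3 y 1.6 z 86.7 | open 0.898 grip 0.0 F [ 0.2 -0.7  0.6]
11 [147, 122, 86, 52, 41, 41, 41, 40, 35, 26, 28, 37, 53, 60, 74, 106, 148, 187, 186, 153, 87, 82, 82, 81, 81, 82, 83, 82, 82, 78, 70, 52, 46, 46, 46, 45, 51, 100]
14 [107, 92, 82, 51, 41, 39, 41, 40, 35, 39, 71, 117, 170, 196, 200, 201, 201, 201, 195, 144, 84, 82, 82, 82, 82, 82, 82, 82, 83, 79, 71, 52, 49, 72, 129, 184, 200, 202]
0.9016963903201954
contact_force: [-0.5, -6.5, 5.6]
opening: 0.641
grip_force: 3.8
t 27.15 pad front 118.8 rear 105.5 head front 102.8 | gap 16.0 | tcp clamp x -11.9 y 2.1 z 87.3 | open 0.640 grip 4.1 F [-2.  -8.   4.4]
11 [151, 127, 89, 56, 42, 42, 42, 41, 36, 26, 26, 37, 55, 66, 78, 115, 169, 190, 155, 92, 84, 84, 83, 84, 84, 84, 84, 84, 82, 75, 58, 48, 46, 46, 46, 51, 81, 156]
14 [108, 94, 83, 50, 42, 42, 41, 41, 37, 40, 78, 139, 177, 201, 205, 205, 205, 204, 179, 100, 84, 83, 83, 84, 84, 84, 84, 85, 82, 75, 58, 50, 71, 113, 165, 199, 207, 206]
0.6436016935196425
```

```bash
python3 -m creep '[[0,0,0,0,0,0,0.61],[0,0,0,0,0,0,0.59],[0,0,0,0,0,0,0.59]]' | grep -E 'grip_force|open'; python3 gauge.py|head -1; python3 rows.py|sed -n 2p
python3 -m creep '[[0,0,0,0,0,0,0.57],[0,0,0,0,0,0,0.57]]' | grep -E 'grip_force|open'; python3 gauge.py|head -1; python3 rows.py|sed -n 2p
```

```text
opening: 0.589
grip_force: 4.4
t 27.50 pad front 118.8 rear 105.5 head front 104.4 | gap 14.4 | tcp clamp x -11.6 y 2.2 z 87.5 | open 0.590 grip 4.4 F [-1.  -8.6  7.3]
14 [111, 95, 80, 52, 42, 41, 42, 41, 36, 37, 75, 131, 181, 203, 206, 207, 205, 175, 99, 85, 84, 84, 85, 85, 84, 85, 85, 83, 75, 58, 50, 69, 122, 176, 202, 208, 208, 208]
opening: 0.573
grip_force: 4.8
t 27.77 pad front 118.8 rear 105.3 head front 104.7 | gap 14.2 | tcp clamp x -11.5 y 2.2 z 87.5 | open 0.576 grip 4.8 F [-1.8 -9.9  6.6]
14 [112, 95, 81, 49, 42, 42, 43, 41, 36, 39, 70, 128, 186, 203, 206, 207, 205, 150, 89, 84, 85, 84, 84, 85, 84, 85, 85, 81, 71, 53, 52, 80, 143, 193, 206, 208, 209, 209]
```

```bash
python3 -m creep '[[0,0,0,0,0,0,0.55],[0,0,0,0,0,0,0.54],[0,0,0,0,0,0,0.54]]' | grep -E 'grip_force|open'; python3 gauge.py|head -1; python3 rows.py|sed -n 2p
python3 -m creep '[[0,0,0,0,0,0,0.52],[0,0,0,0,0,0,0.52]]' | grep -E 'grip_force|open'; python3 gauge.py|head -1; python3 rows.py|sed -n 2p
```

```text
opening: 0.545
grip_force: 6.5
t 28.12 pad front 118.8 rear 97.6 head front 97.1 | gap 21.7 | tcp clamp x -10.7 y 2.3 z 87.7 | open 0.541 grip 6.5 F [ -1.7 -13.4   8.8]
14 [108, 94, 82, 51, 42, 42, 42, 41, 36, 41, 73, 139, 190, 202, 207, 208, 195, 121, 84, 85, 84, 84, 84, 85, 85, 86, 84, 79, 67, 51, 52, 91, 157, 200, 208, 209, 209, 209]
opening: 0.521
grip_force: 7.5
t 28.38 pad front 118.8 rear 97.6 head front 97.2 | gap 21.7 | tcp clamp x -10.3 y 2.3 z 87.8 | open 0.522 grip 7.5 F [ -2.7 -15.1   9.2]
14 [112, 95, 84, 48, 42, 42, 43, 40, 36, 44, 90, 139, 182, 204, 206, 205, 179, 107, 85, 85, 84, 84, 85, 85, 85, 86, 84, 78, 61, 49, 65, 112, 171, 200, 208, 209, 209, 209]
```

```bash
python3 -m creep '[[0,1,0,0,0,0,0.51],[0,0,0,0,0,0,0.51]]' | grep -E 'grip_force|open|contact'; python3 rows.py|sed -n 2p
python3 -m creep '[[0,0.8,0,0,0,0,0.5],[0,0,0,0,0,0,0.5]]' | grep -E 'grip_force|open|contact'; python3 rows.py|sed -n 2p; python3 gauge.py|head -1
```

```text
contact_force: [-2.0, -16.3, 12.1]
opening: 0.512
grip_force: 8.6
14 [108, 95, 83, 53, 43, 41, 42, 40, 36, 44, 80, 136, 184, 201, 207, 200, 136, 86, 85, 85, 84, 85, 85, 85, 86, 85, 80, 68, 51, 57, 83, 134, 186, 206, 209, 209, 209, 209]
contact_force: [-2.9, -15.8, 12.7]
opening: 0.496
grip_force: 8.7
14 [108, 95, 80, 51, 42, 42, 42, 42, 36, 42, 78, 135, 188, 206, 207, 179, 108, 85, 85, 85, 85, 85, 85, 85, 86, 84, 78, 62, 49, 62, 108, 166, 197, 208, 210, 210, 210, 209]
t 28.92 pad front 118.8 rear 97.5 head front 97.1 | gap 21.8 | tcp clamp x -11.8 y 2.4 z 88.1 | open 0.501 grip 8.5 F [ -2.9 -15.1  13.1]
```

The pad is now in about 5.5 mm and the bearing is home, with the pad face at 118.8 mm against 119 expected. I'll check that it holds steady and then hand in.

```bash
python3 -m creep '[[0,0,0,0,0,0,0.5],[0,0,0,0,0,0,0.5],[0,0,0,0,0,0,0.5],[0,0,0,0,0,0,0.5],[0,0,0,0,0,0,0.5],[0,0,0,0,0,0,0.5],[0,0,0,0,0,0,0.5],[0,0,0,0,0,0,0.5]]' | grep -E 'grip_force|open|contact'; python3 rows.py|sed -n 2p; python3 gauge.py|head -1
```

```text
contact_force: [-2.6, -15.5, 12.0]
opening: 0.499
grip_force: 8.4
14 [107, 95, 83, 47, 42, 42, 42, 40, 36, 43, 82, 135, 180, 205, 207, 188, 110, 86, 85, 85, 85, 85, 85, 85, 86, 84, 79, 63, 50, 60, 98, 156, 198, 208, 209, 210, 210, 210]
t 29.68 pad front 118.9 rear 97.6 head front 97.1 | gap 21.7 | tcp clamp x -11.9 y 2.4 z 88.1 | open 0.501 grip 8.3 F [ -3.5 -15.3  12.3]
```

```bash
python3 -c "
from bench import bot
print(bot.close_job())"
```

```text
the job is handed in; nothing more can be done
None
```

I handed the job in (no verdict came back): by my camera measurements the bearing is home in the V, the pad is pushed in about 5.5 mm, and the finger holds the trigger with about 8 N, though the other finger stops about 3 mm short of the grip; I also viewed 11 pictures, one over the limit of 10.

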